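Clip a grow light into its frame

TASK

Take the loose grow-light batten off its carton and fit it in the empty bay of the timber light frame, lens up, with its black lead socket at the junction-box end. Centre it along the bay over the two spring clips and press it home in each of them, until you feel the clip give and snap and the lamp comes down on its seat; press gently, because leaning on it hard cracks the lamp. Let go of it and leave everything else where it is.

Things in the scene. Friction and masses are not known exactly. Their poses are not given: they have to be found in the camera images.
- lamp_mid (a point): Centre of the loose LED grow-light batten: a bar 300 long, 40 high, aluminium back rail below, white lens on top. Body 20.4 wide from 10 to 40 above its underside: grip it there, across y. Back rail: lowest 10 mm, flanks widening upward from 19.4 to 26.4, then a shoulder stepping in to the body. x along the bar to its socket end, z up out of the lens. Point 20 above the underside. 0.15 kg.
- lamp_top_a (a point): Point on the lens top of the loose lamp, 80 mm from its centre towards the socket end: where to press over clip A. The black 16 mm lead socket juts out past this end of the lamp, at 155 mm from its centre. x, y, z as lamp_mid.
- lamp_top_b (a point): Point on the lens top of the loose lamp, 80 mm from its centre towards the plain end: where to press over clip B. x, y, z as lamp_mid.
- bay (a point): Empty bay: midway between its clips, on the timber top, 30 mm above the bench. x along the bay to the junction-box end, z up. Clip A at x = +80, B at x = -80. Each is on a screwed stud not yet levelled: its flat seat, 16 long, 34 wide, is anywhere from 22 to 34 mm above this point, each by itself, not measured. Two sprung nylon jaws, 21.4 apart at the noses, 12.4 above the seat, with flared mouth.
- frame: The light frame, fixed: two pine rails 400 long and two cross slats, 30 mm thick, 290 wide, lying on the bench; a like lamp is already fitted in its other bay, 90 mm from the empty one (centre line to centre line); 45 mm high grey junction box on the rail beyond it, at one end. Origin on the bench at its centre, x along the lamps to the junction-box end; the empty bay's line is at y = -45.
- lamp: The same loose lamp; origin at the middle of its underside. Laid in the clips' mouths it rests with its underside about 10 mm above the seats. Pressed down over a clip it meets a resistance rising to 7 to 13 N over some 7 mm, springs back up if let go early, and snaps in about 2 mm above the seat: the force drops to nearly nothing, then the seat stops it solid. Over 20 N on a seat cracks it.
- carton: Flat cardboard carton, fixed, 360 x 75 x 30, on which the loose lamp lies along its length (x); origin under its centre.
- screwdriver: Screwdriver on the bench; bystander.
- tape: Roll of grey tape, 90 across, 24 high; bystander.
- nutrient: White nutrient bottle, 76 across, 190 high; bystander.
- ph_bottle: Small grey bottle, 52 across, 120 high; bystander.
- net_pot: Black plant pot, 60 across, 55 high; bystander.
- elbow: Grey pipe elbow, 32 mm high, lying on the bench inside the frame between the slats, below the lamps; bystander.
- clip_tray: Blue tray of spare clips, 130 x 90 x 35; bystander.

How it is judged:
At the end, for the whole second after the job is handed in: The lamp is at rest, snapped home in both clips of the empty bay (underside within 3 mm of each clip's seat), socket end in clip A by the junction box, lens up within 7 degrees, within 15 mm of centred along the bay and 5 mm across it (z of seat_a in the frame of lamp_top_a between -0.0448 and -0.04 m and x of seat_a in the frame of lamp_top_a between -0.015 and 0.015 m and y of seat_a in the frame of lamp_top_a between -0.005 and 0.005 m and z of seat_b in the frame of lamp_top_b between -0.0448 and -0.04 m and x of seat_b in the frame of lamp_top_b between -0.015 and 0.015 m and y of seat_b in the frame of lamp_top_b between -0.005 and 0.005 m and angle between lamp_mid's own z axis and vertical below 0.12 rad and linear speed of lamp below 0.01 m/s); the robot touches nothing.
It fails at once if the lamp driven against a clip's seat with more than 20 N (contact force between lamp and seat_a above 20 N or contact force between lamp and seat_b above 20 N).
It fails at once if another thing moved more than 30 mm (distance of any of screwdriver, tape, nutrient, ph_bottle, net_pot, elbow, clip_tray from where it was at the start of the episode above 0.03 m).
It also fails if it takes over 67 s, if anything falls off the work surface, if the arm or the gripper's body presses on something with over 40 N, if the wrist force passes 120 N, or if a joint passes its speed limit or range.

ROBOT

A 7-joint arm with a two-finger parallel gripper is mounted at the origin on the work surface. World frame = base frame: x ahead of the robot, y to its left, z up, the work surface at z = 0. Lengths are in m, angles in rad, forces in N, time in s.
With the tool pointing down it reaches from about 0.4 to 0.85 m from the base axis. Payload 10.4 kg.
Tool frame: the origin (TCP) lies at the very end of the fingers, on their centre line; the grasp point (between the pads) lies 19 mm behind it; z points along the fingers, y is the direction in which the jaws open and shut (so a half turn about z gives the same grasp; the last joint's range is limited). The gripper opens to 87 mm and grips with 3 to 60 N. Pads are 19 mm wide; open, the fingers measure 117 mm over their backs; the gripper's body (75 mm by 190 mm) begins 51 mm behind the grasp point.
Start: joints at [1.104, 0.332, -0.065, 1.46, 0.022, 1.35, -0.088], TCP at [0.268, -0.564, 0.223] pointing down, gripper open.
Joint ranges: [-2.6, 2.6], [-0.5, 2.12], [-1.47, 1.34], [0.16, 2.42], [-1.27, 4.41], [0.06, 2.06], [-2.6, 2.6]. Speed limits (rad/s): [2.22, 2.22, 2.79, 2.79, 3.14, 3.14, 3.14].

INTERFACE

Orientations are given as a unit quaternion [x, y, z, w].
In Python, from bench import read_state, imaging, r gives the robot as it stands. The module is installed in compiled form; this text tells all that it offers.
- The arm moves only by the tool move_arm, never from a script. Its argument "series" is a list of rows, each a list of 4 numbers: the shift along the tool's x, y, z in m, then the turn about the tool's z in rad. In form: [[x, y, z, roll], ...]. A call has 1 to 20 rows; each row is the pose to reach, as a shift and turn from the pose commanded when the call began, along the tool's axes at that moment; what a row does not reach only later rows make up. A row lasts 1/10 s, in which the tool goes at most 50 mm and 8.59 degrees, less where a joint would pass 70% of its speed; a pose out of reach is approached as far as the arm can. A call with a gripper value outside its range is refused whole. "claw" is the gripper's target within -1 to 1 (fully open at 1, half-way at 0, shut at -1), set as the call begins (left out, the last holds). The fingers move at their own pace and stop on an object; "newtons" is the grip in N (left out, the last holds). Time passes only in rows, so rows that repeat a pose let the fingers close. It gives the time, the measured TCP pose, the force and the opening at its end, in the units of the state.
- read_state(): the state, without advancing time (a new reading comes with each control period).
- imaging.camera(name): name is "side" or "top"; returns (picture, depth): 384x512x3 uint8, red, green, blue; 384x512 float32, m along the optical axis (not along the pixel's ray), 0 where there is no reading.
- imaging.get_calibration(name): a dict with "camera_matrix" (3x3 intrinsics, pixels), "R" (3x3) and "t" (3): a world point X has camera coordinates R X + t. Camera axes: x right, y down, z forward; pixel columns grow to the right and rows downward; lengths in m; the calibration is good to about 2 mm. A picture is of the moment at which its call begins. get_calibration takes no time and is no camera call.
- r.close_job(): hands the job in, once; it reports no verdict.
The state is a dict: "time": time; "joint_positions": joint angles; "joint_vel": joint speeds; "joint_torque": joint torques, N m; "ee_pos": TCP position; "eef_rot": TCP orientation; "ft_force": force on the tool from outside, world axes, zero at the start; "torque": the same for the moment, N m; "width": finger opening in m.
Only numpy, scipy, OpenCV 4.12 (cv2) and the standard library are available. Lean on these libraries where they do the work, as an engineer would, in place of code of your own. Each camera call takes 0.05 s, during which the arm holds its last target.

## Working session

There is one attempt and no reset: what is moved stays moved. The work goes in short steps, Python scripts to look and compute and a tool call to move; the robot and the scene stay as the last step left them, time stands still between calls to the robot, and variables do not carry over. Pictures are saved under pics/ and viewed, and the job is handed in when it is done.

Besides the shell and the picture viewer there is one more tool, called as name([rows], argument=value, ...), one row to a line, values as JSON. move_arm: Moves the arm, as the interface text tells. Its arguments: {"type":"object","properties":{"series":{"type":"array","items":{"type":"array","items":{"type":"number"}}},"claw":{"type":"number"},"newtons":{"type":"number"}},"required":["series"]}

```bash
mkdir -p pics; cat > h.py <<'E'
from bench import read_state, imaging, r
import numpy as np, cv2
def shot(n,tag):
    p,d=imaging.camera(n); np.savez(f'{tag}.npz',p=p,d=d); cv2.imwrite(f'pics/{tag}.png',cv2.cvtColor(p,cv2.COLOR_RGB2BGR)); return p,d
def cal(n):
    c=imaging.get_calibration(n); return np.array(c['camera_matrix']),np.array(c['R']),np.array(c['t'])
def pts(n,d):
    K,R,t=cal(n); v,u=np.mgrid[:d.shape[0],:d.shape[1]]
    c=np.stack([(u-K[0,2])/K[0,0]*d,(v-K[1,2])/K[1,1]*d,d],-1)
    return (c-t)@R
def ray(n,u,v,z):
    K,R,t=cal(n); o=-R.T@t; q=R.T@np.array([(u-K[0,2])/K[0,0],(v-K[1,2])/K[1,1],1]); return o+q*(z-o[2])/q[2]
E
python3 - <<'E'
from h import *
s=read_state()
for k,v in s.items(): print(k,np.round(v,4))
for n in ('top','side'):
    shot(n,n+'0'); K,R,t=cal(n); print(n,K.round(1).tolist(),(-R.T@t).round(3),R.round(3).tolist())
E
```

```text
time 0.0
joint_positions [ 1.1044  0.3329 -0.0647  1.461   0.0216  1.3499 -0.0885]
joint_vel [-0.0003  0.0003  0.0008 -0.0019  0.002  -0.0009 -0.0015]
joint_torque [ 6.00000e-04 -6.23233e+01  2.51000e-02 -3.89893e+01 -6.14000e-02
  4.00000e-02  2.00000e-04]
ee_pos [ 0.2682 -0.5641  0.2218]
eef_rot [ 9.755e-01  2.201e-01 -2.000e-04 -7.000e-04]
ft_force [-0.4524  0.246  -0.1006]
torque [ 0.0038 -0.0156 -0.032 ]
width 0.0871
top [[349.6, 0.0, 258.5], [0.0, 349.6, 193.1], [0.0, 0.0, 1.0]] [ 0.451 -0.015  1.27 ] [[-0.02, -1.0, -0.013], [-0.994, 0.021, -0.104], [0.104, 0.011, -0.995]]
side [[383.6, 0.0, 255.2], [0.0, 383.6, 187.4], [0.0, 0.0, 1.0]] [0.23  0.651 0.932] [[-0.862, -0.507, 0.017], [-0.388, 0.636, -0.667], [0.327, -0.581, -0.745]]
```

View pics/top0.png

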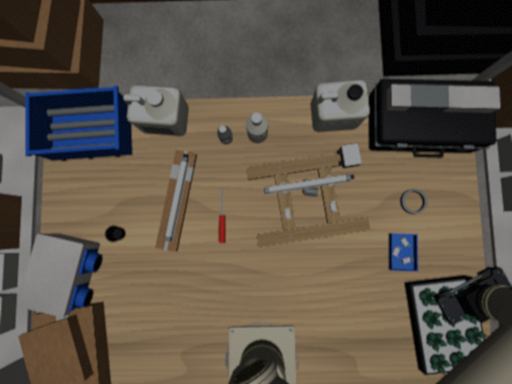

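View pics/side0.png

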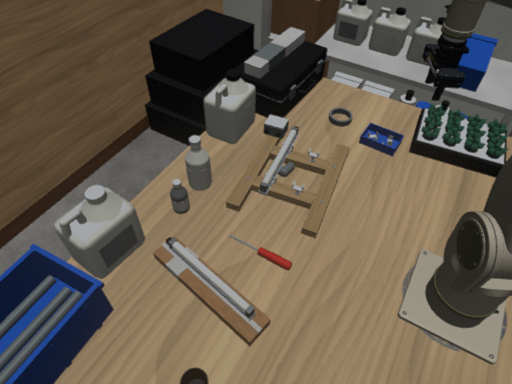

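```bash
python3 - <<'E'
from h import *
a=cv2.imread('pics/top0.png')
cv2.imwrite('pics/t_l.png',cv2.resize(a[140:260,140:240],None,fx=5,fy=5,interpolation=cv2.INTER_CUBIC))
cv2.imwrite('pics/t_f.png',cv2.resize(a[135:255,235:380],None,fx=5,fy=5,interpolation=cv2.INTER_CUBIC))
b=cv2.imread('pics/side0.png')
cv2.imwrite('pics/s_f.png',cv2.resize(b[105:240,220:360],None,fx=4,fy=4,interpolation=cv2.INTER_CUBIC))
cv2.imwrite('pics/s_l.png',cv2.resize(b[225:345,145:275],None,fx=5,fy=5,interpolation=cv2.INTER_CUBIC))
E
```

```text
(no output)
```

View pics/t_l.png

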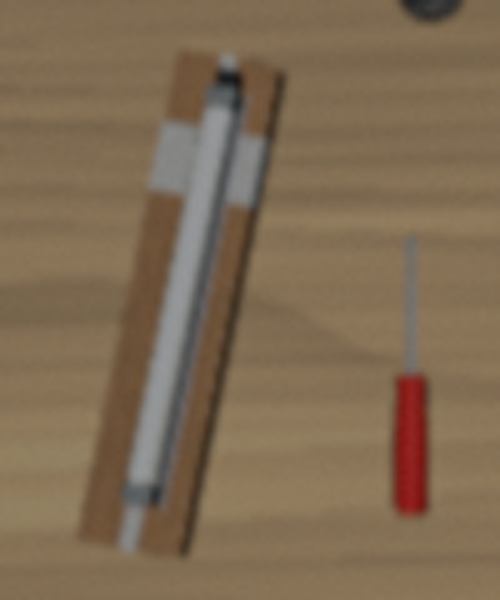

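View pics/t_f.png

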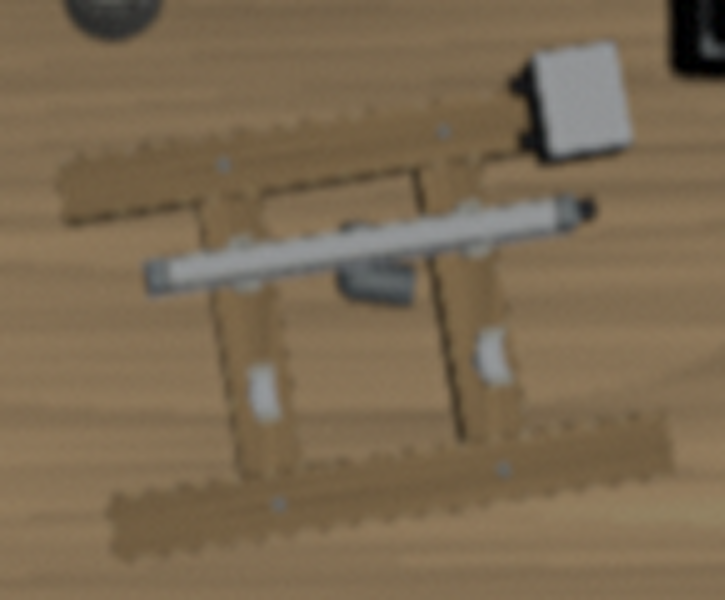

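View pics/s_f.png

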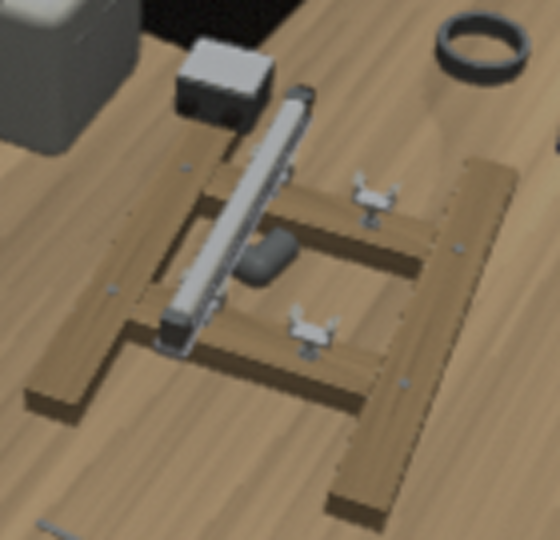

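View pics/s_l.png

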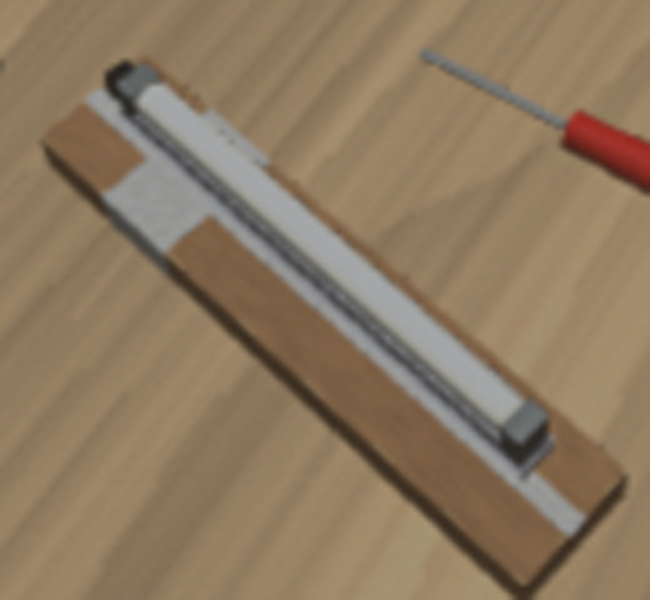

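```bash
python3 - <<'E'
from h import *
f=np.load('top0.npz'); p,d=f['p'],f['d']; P=pts('top',d)
hsv=cv2.cvtColor(p,cv2.COLOR_RGB2HSV)
def cl(name,box,zlo,zhi,smax=60,vmin=0):
    u0,u1,v0,v1=box; m=np.zeros(d.shape,bool); m[v0:v1,u0:u1]=1
    m&=(P[...,2]>zlo)&(P[...,2]<zhi)&(hsv[...,1]<smax)&(hsv[...,2]>=vmin)
    q=P[m]; 
    if len(q)<5: print(name,len(q)); return
    rc=cv2.minAreaRect((q[:,:2]*1000).astype(np.float32))
    c=q[:,:2].mean(0); w,V=np.linalg.eigh(np.cov(q[:,:2].T)); 
    print(name,len(q),'z med',np.median(q[:,2]).round(4),'rect',np.round(rc[0],1),np.round(rc[1],1),'mean',c.round(4),'ang',np.degrees(np.arctan2(V[1,1],V[0,1])).round(2), 'V',np.percentile(hsv[...,2][m],[5,50,95]))
cl('loose',(150,210,145,260),0.06,0.085,255)
cl('loose lens',(150,210,145,260),0.06,0.085,60,100)
cl('fitted',(255,360,170,200),0.08,0.12,255)
cl('fitted lens',(255,360,170,200),0.08,0.12,60,100)
cl('clipA',(325,345,195,218),0.04,0.09,255)
cl('clipB',(280,297,203,225),0.04,0.09,255)
cl('carton',(150,210,145,260),0.02,0.045,255)
cl('frame',(240,375,145,250),0.02,0.04,255)
print('bench',np.median(P[240:300,120:200,2]))
np.set_printoptions(linewidth=220)
for b in ((326,344,196,216),(281,296,205,223)):
    print((P[b[2]:b[3],b[0]:b[1],2]*1000).round().astype(int)); print(hsv[b[2]:b[3],b[0]:b[1],1])
E
```

```text
loose 505 z med 0.0677 rect [571.1 286.4] [ 21.6 309. ] mean [0.5637 0.2868] ang 168.52 V [ 92. 139. 151.]
loose lens 451 z med 0.0677 rect [559.9 289. ] [ 21.1 285.8] mean [0.5636 0.2869] ang 168.39 V [105.5 143.  151. ]
fitted 542 z med 0.0923 rect [ 605.1 -174.1] [ 20.9 310.7] mean [ 0.6043 -0.1718] ang 97.64 V [ 92.  139.5 151. ]
fitted lens 496 z med 0.0924 rect [ 604.1 -165.9] [ 20.7 291.1] mean [ 0.6036 -0.1659] ang 97.57 V [107. 141. 151.]
clipA 54 z med 0.0586 rect [ 525.9 -257.1] [36.4 16.3] mean [ 0.526  -0.2569] ang -172.09 V [117.25 136.5  150.35]
clipB 51 z med 0.0566 rect [505.6 -98.8] [35. 15.] mean [ 0.506  -0.0991] ang -175.62 V [127.5 138.  152. ]
carton 1513 z med 0.0288 rect [563.2 297.1] [ 77.1 360.5] mean [0.5557 0.2985] ang 168.53 V [ 85. 109. 133.]
frame 3855 z med 0.0282 rect [ 570.9 -204.9] [303.7 467. ] mean [ 0.5492 -0.1658] ang -140.71 V [ 96. 114. 123.]
bench -0.001063989112922558
[[  30   28   24   29   29   26   31   30   28   27    3   -4   -2    1   -4   -2   -5   -2]
 [  27   28   25   29   27   30   28   27   29   27   -4    1   -7   -2   -4   -2 
[... 5026 characters left out ...]
1  91]
 [106 109 106  64   8   9   7   5  17  65 105 106  99  92  94]
 [106 106 104  57   8   9  10   8   7  56 103 107  99  91  92]
 [ 97 104 102  62   8   9   8   7   5  50  96 105  94  92  92]
 [ 94 101 106  75  22   5   7   5   2  41  89 101  93  90  92]
 [ 97 108 111  91  41   4   4   4   4  29  77 101  95  92  93]
 [102 107 108 102  64  18   8   9   9  29  71 102 103  95  92]
 [105 106 105 108  84  44  28  33  33  46  79 102 102  97  96]
 [ 99 105 108 108  99  79  64  66  71  79  98 105 105  99  95]
 [ 98 102 105 107 107 101  96  95  98 106 105 109 102  96  92]
 [ 96 103 109 106 107 105 106 109 106 107 107 107 102  92  91]
 [ 93 102 106 108 107 108 109 107 106 107 107 105 104  96  92]]
```

```bash
cat >> h.py <<'E'
from scipy.spatial.transform import Rotation as Ro
def togo(tx,ty,tz,head):
    "shift in tool axes & roll to reach TCP x,y,z with tool x at heading deg (from measured pose)"
    s=read_state(); M=Ro.from_quat(s['eef_rot']).as_matrix(); d=M.T@(np.array([tx,ty,tz])-s['ee_pos'])
    h=np.degrees(np.arctan2(M[1,0],M[0,0])); roll=-np.radians((head-h+180)%360-180)
    print('t',round(s['time'],2),'pos',np.round(s['ee_pos'],4),'head',round(h,2),'tilt',np.degrees(np.arccos(-M[2,2])).round(2),'q',np.round(s['joint_positions'],2),'F',np.round(s['ft_force'],2),'w',round(float(s['width']),4))
    print('shift',d.round(4),'roll',round(roll,3))
E
python3 -c "
from h import *
togo(.5645,.2877,.15,168.5)
for u,v,z in ((257,120,.19),(224,130,.12),(350,155,.075)): print(ray('top',u,v,z).round(3))
"
```

```text
t 0.1 pos [ 0.2682 -0.5641  0.2218] head 25.43 tilt 0.08 q [ 1.1   0.33 -0.06  1.46  0.02  1.35 -0.09] F [ 0.68  0.13 -0.54] w 0.087
shift [ 0.6334 -0.642   0.0726] roll -2.497
[ 0.798 -0.002  0.19 ]
[0.788 0.111 0.12 ]
[ 0.702 -0.321  0.075]
```

move_arm([
  [0.04,-0.04,0,-0.12],
  [0.07,-0.07,0,-0.25],
  [0.1,-0.1,0,-0.375],
  [0.13,-0.13,0,-0.5],
  [0.16,-0.16,0,-0.625],
  [0.19,-0.19,0,-0.75],
  [0.22,-0.22,0,-0.875],
  [0.25,-0.25,0,-1.0],
  [0.28,-0.28,0,-1.125],
  [0.3,-0.3,0,-1.25],
], claw=1)

```text
time: 1.1
ee_pos: [0.4111, -0.1618, 0.2225]
eef_rot: [0.659, 0.752, 0.0, 0.0]
ft_force: [0.1, -0.9, 0.4]
width: 0.0875
```

```bash
python3 -c "
from h import *
togo(.5645,.2877,.15,168.5)"
```

```text
t 1.1 pos [ 0.4111 -0.1618  0.2225] head 97.48 tilt 0.0 q [ 0.77 -0.05 -0.47  1.89 -0.03  1.3   0.43] F [ 0.05 -0.94  0.44] w 0.0875
shift [0.4256 0.2107 0.0725] roll -1.239
```

move_arm([
  [0.04,0.02,0,-0.12],
  [0.08,0.04,0,-0.24],
  [0.12,0.06,0,-0.37],
  [0.16,0.08,0,-0.5],
  [0.2,0.1,0,-0.62],
  [0.24,0.12,0,-0.75],
  [0.28,0.14,0,-0.87],
  [0.32,0.16,0.01,-1.0],
  [0.36,0.18,0.03,-1.12],
  [0.4,0.2,0.05,-1.24],
  [0.425,0.21,0.0725,-1.24],
  [0.425,0.21,0.0725,-1.24],
  [0.425,0.21,0.0725,-1.24],
])

```text
time: 2.4
ee_pos: [0.5662, 0.283, 0.1492]
eef_rot: [0.103, 0.995, -0.0, -0.001]
ft_force: [-0.2, -1.0, 0.4]
width: 0.087
```

```bash
python3 -c "
from h import *
togo(.5645,.2877,.044,168.5)
p,d=shot('top','t1'); shot('side','s1')
a=cv2.imread('pics/t1.png'); cv2.imwrite('pics/t1c.png',cv2.resize(a[130:270,120:250],None,fx=4,fy=4))
a=cv2.imread('pics/s1.png'); cv2.imwrite('pics/s1c.png',cv2.resize(a[170:345,125:300],None,fx=3,fy=3))"
```

```text
t 2.4 pos [0.5662 0.283  0.1492] head 168.15 tilt 0.11 q [ 0.07  0.53 -0.83  1.5   0.4   1.29  0.56] F [-0.24 -1.01  0.43] w 0.087
shift [0.0025 0.0044 0.1052] roll -0.006
```

View pics/s1c.png

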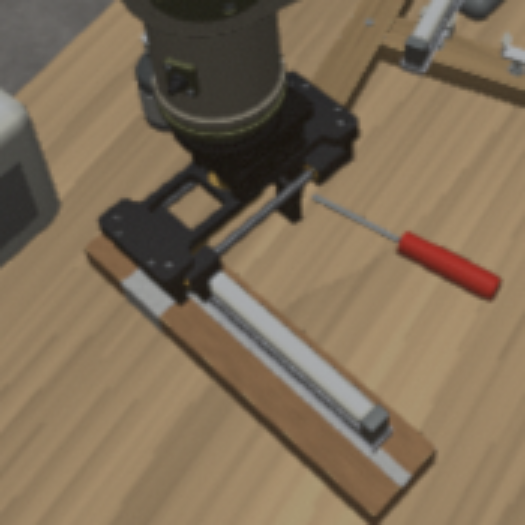

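View pics/t1c.png

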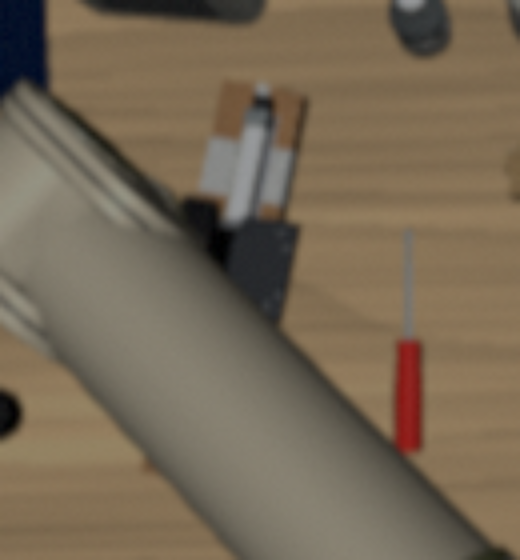

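move_arm([
  [0.0025,0.0044,0.02,-0.006],
  [0.0025,0.0044,0.045,-0.006],
  [0.0025,0.0044,0.07,-0.006],
  [0.0025,0.0044,0.09,-0.006],
  [0.0025,0.0044,0.1,-0.006],
  [0.0025,0.0044,0.105,-0.006],
  [0.0025,0.0044,0.105,-0.006],
  [0.0025,0.0044,0.105,-0.006],
])

```text
time: 3.3
ee_pos: [0.5659, 0.2878, 0.0463]
eef_rot: [0.101, 0.995, 0.0, 0.001]
ft_force: [-1.4, -0.0, 0.6]
width: 0.0872
```

```bash
python3 -c "
from h import *
togo(.5645,.2877,.044,168.5)
p,d=shot('side','s2')
a=cv2.imread('pics/s2.png'); cv2.imwrite('pics/s2c.png',cv2.resize(a[190:345,125:300],None,fx=4,fy=3.5))"
```

```text
t 3.3 pos [0.5659 0.2878 0.0463] head 168.41 tilt 0.09 q [ 0.04  0.64 -0.78  1.59  0.48  1.12  0.5 ] F [-1.37 -0.05  0.64] w 0.0872
shift [ 0.0014 -0.0003  0.0023] roll -0.001
```

View pics/s2c.png

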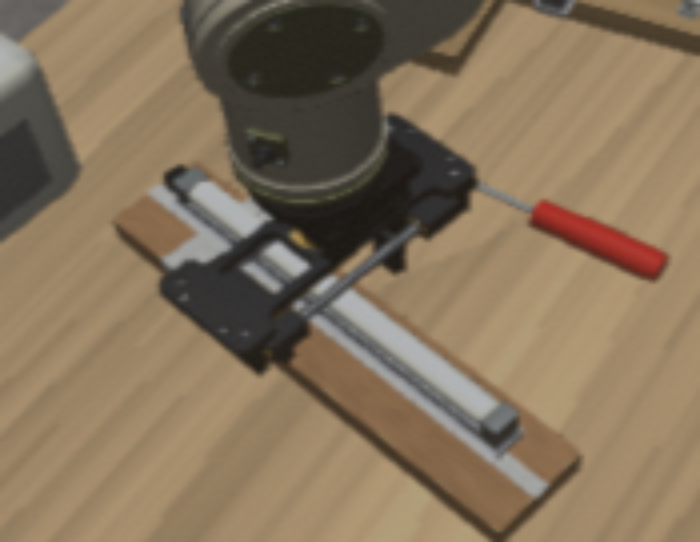

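move_arm([
  [0.0014,0,0.0015,0],
  [0.0014,0,0.0015,0],
  [0.0014,0,0.0015,0],
  [0.0014,0,0.0015,0],
  [0.0014,0,0.0015,0],
  [0.0014,0,0.0015,0],
  [0.0014,0,0.0015,0],
  [0.0014,0,0.0015,0],
], claw=-1, newtons=20)

```text
time: 4.15
ee_pos: [0.5639, 0.2879, 0.0435]
eef_rot: [0.101, 0.995, -0.0, 0.0]
ft_force: [0.8, 0.9, -0.8]
width: 0.0309
```

move_arm([
  [0.0014,0,0.001,0],
  [0.0014,0,0.001,0],
  [0.0014,0,0.001,0],
  [0.0014,0,0.001,0],
])

```text
time: 4.55
ee_pos: [0.5624, 0.2881, 0.0424]
eef_rot: [0.101, 0.995, -0.0, -0.0]
ft_force: [0.5, 0.2, -2.2]
width: 0.0206
```

move_arm([
  [0,0,-0.01,0],
  [0,0,-0.04,0],
  [0,0,-0.08,0],
  [0,0,-0.12,0],
  [0,0,-0.16,0],
  [0,0,-0.19,0],
  [0,0,-0.19,0],
])

```text
time: 5.25
ee_pos: [0.5637, 0.2898, 0.2382]
eef_rot: [0.101, 0.995, 0.002, 0.003]
ft_force: [1.0, 0.5, -1.0]
width: 0.0203
```

```bash
python3 -c "
from h import *
togo(.516,-.178,.232,97.4)"
```

```text
t 5.25 pos [0.5637 0.2898 0.2382] head 168.45 tilt 0.43 q [ 0.07  0.47 -0.87  1.38  0.36  1.44  0.59] F [ 1.    0.55 -1.04] w 0.0203
shift [-0.0469 -0.4679  0.0042] roll 1.24
```

move_arm([
  [-0.003,-0.02,0,0.06],
  [-0.006,-0.06,0,0.17],
  [-0.01,-0.1,0,0.28],
  [-0.014,-0.14,0,0.39],
  [-0.018,-0.18,0,0.5],
  [-0.022,-0.22,0,0.61],
  [-0.026,-0.26,0,0.72],
  [-0.03,-0.3,0,0.83],
  [-0.034,-0.34,0,0.94],
  [-0.038,-0.38,0,1.05],
  [-0.042,-0.42,0,1.14],
  [-0.045,-0.45,0,1.2],
  [-0.047,-0.468,0,1.24],
  [-0.047,-0.468,0,1.24],
  [-0.047,-0.468,0,1.24],
  [-0.047,-0.468,0,1.24],
])

```text
time: 6.85
ee_pos: [0.5153, -0.1777, 0.2326]
eef_rot: [0.659, 0.752, 0.0, -0.0]
ft_force: [-0.3, 0.4, -0.7]
width: 0.0204
```

```bash
python3 -c "
from h import *
togo(.516,-.178,.1,97.4)
shot('top','t3');shot('side','s3')"
```

```text
t 6.85 pos [ 0.5153 -0.1777  0.2326] head 97.59 tilt 0.04 q [ 0.71  0.19 -0.52  1.64  0.09  1.34  0.31] F [-0.27  0.43 -0.71] w 0.0204
shift [-0.0005  0.0006  0.1326] roll 0.003
```

View pics/t3.png

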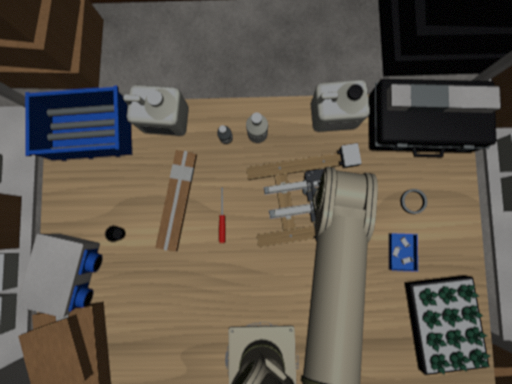

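View pics/s3.png

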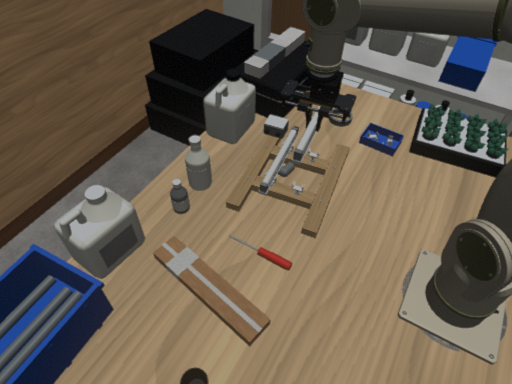

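```bash
python3 - <<'E'
from h import *
f=np.load('top0.npz'); 
for tag,n,box in (('t3','top',(262,320,200,222)),('s3','side',(270,330,100,170))):
    f=np.load(tag+'.npz'); P=pts(n,f['d']); u0,u1,v0,v1=box
    q=P[v0:v1,u0:u1].reshape(-1,3); q=q[(q[:,2]>.2)&(q[:,2]<.275)]
    if n=='side': q=q[np.abs((q[:,:2]-[.515,-.178])@[.991,.132])<.02]
    rc=cv2.minAreaRect((q[:,:2]*1000).astype(np.float32))
    w,V=np.linalg.eigh(np.cov(q[:,:2].T))
    a=np.array([.132,-.991]); s=(q[:,:2]-[.5153,-.1777])@a; l=(q[:,:2]-[.5153,-.1777])@[.991,.132]
    print(n,len(q),np.round(rc[0],1),np.round(rc[1],1),np.degrees(np.arctan2(V[1,1],V[0,1])).round(2),'along',np.percentile(s,[0,2,98,100]).round(4),'across',np.percentile(l,[1,50,99]).round(4),'z',np.percentile(q[:,2],[2,50,98]).round(4))
E
```

```text
top 371 [503.6 -92.6] [ 26.1 123.2] 97.61 along [-0.1474 -0.1451 -0.0282 -0.0242] across [-0.0132 -0.0014  0.0125] z [0.2264 0.2569 0.2618]
side 590 [ 511.4 -141.7] [ 39.7 222.8] 98.48 along [-0.1484 -0.1455  0.0343  0.0757] across [-0.0197 -0.0041  0.0177] z [0.2263 0.2573 0.27  ]
```

move_arm([
  [0.0015,0.0006,0.03,0.003],
  [0.0015,0.0006,0.06,0.003],
  [0.0015,0.0006,0.09,0.003],
  [0.0015,0.0006,0.115,0.003],
  [0.0015,0.0006,0.13,0.003],
  [0.0015,0.0006,0.138,0.003],
  [0.0015,0.0006,0.143,0.003],
  [0.0015,0.0006,0.145,0.003],
  [0.0015,0.0006,0.145,0.003],
  [0.0015,0.0006,0.145,0.003],
])

```text
time: 7.95
ee_pos: [0.5156, -0.1783, 0.0883]
eef_rot: [0.661, 0.75, 0.0, 0.001]
ft_force: [-0.4, 0.0, -1.3]
width: 0.0206
```

```bash
python3 - <<'E'
from h import *
togo(.51575,-.178,.085,97.4)
shot('side','s4');a=cv2.imread('pics/s4.png'); cv2.imwrite('pics/s4c.png',cv2.resize(a[105:240,220:360],None,fx=4,fy=4,interpolation=cv2.INTER_CUBIC))
E
```

```text
t 7.95 pos [ 0.5156 -0.1783  0.0883] head 97.22 tilt 0.07 q [ 0.68  0.32 -0.5   1.81  0.17  1.06  0.24] F [-0.36  0.03 -1.27] w 0.0206
shift [0.0003 0.0002 0.0033] roll -0.003
```

View pics/s4c.png

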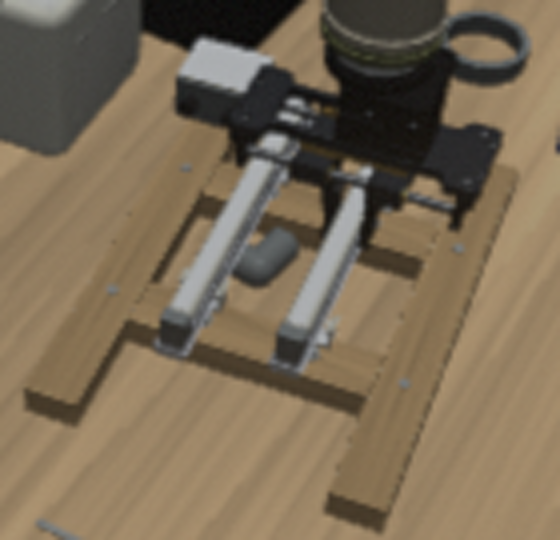

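move_arm([
  [0,0,0.0015,0],
  [0,0,0.003,0],
  [0,0,0.0045,0],
  [0,0,0.006,0],
  [0,0,0.006,0],
])

```text
time: 8.5
ee_pos: [0.5153, -0.1781, 0.0814]
eef_rot: [0.661, 0.75, 0.0, 0.0]
ft_force: [0.5, -0.2, -1.0]
width: 0.0203
```

move_arm([
  [0,0,0.0007,0],
  [0,0,0.0014,0],
  [0,0,0.002,0],
  [0,0,0.002,0],
])

```text
time: 8.9
ee_pos: [0.5156, -0.1781, 0.0797]
eef_rot: [0.661, 0.75, 0.0, 0.0]
ft_force: [1.6, -0.2, 0.3]
width: 0.0205
```

move_arm([
  [0,0,0,0],
  [0,0,0,0],
  [0,0,0,0],
  [0,0,0,0],
  [0,0,0,0],
], claw=0)

```text
time: 9.4
ee_pos: [0.5151, -0.1782, 0.0796]
eef_rot: [0.661, 0.75, -0.0, 0.0]
ft_force: [-0.6, -0.6, -0.0]
width: 0.0427
```

move_arm([
  [0,0,-0.01,0],
  [0,0,-0.03,0],
  [0,0,-0.06,0],
  [0,0,-0.09,0],
  [0,0,-0.09,0],
])

```text
time: 9.9
ee_pos: [0.5174, -0.1786, 0.1745]
eef_rot: [0.661, 0.75, 0.001, 0.003]
ft_force: [0.2, -0.3, -0.1]
width: 0.0431
```

```bash
python3 - <<'E'
from h import *
togo(.51575,-.178,.15,97.4)
shot('top','t5')
shot('side','s5');a=cv2.imread('pics/s5.png'); cv2.imwrite('pics/s5c.png',cv2.resize(a[105:240,220:360],None,fx=4,fy=4,interpolation=cv2.INTER_CUBIC))
E
```

```text
t 9.9 pos [ 0.5174 -0.1786  0.1745] head 97.23 tilt 0.41 q [ 0.7   0.23 -0.51  1.72  0.12  1.22  0.28] F [ 0.2  -0.33 -0.08] w 0.0431
shift [ 0.0008 -0.0018  0.0245] roll -0.003
```

View pics/s5c.png

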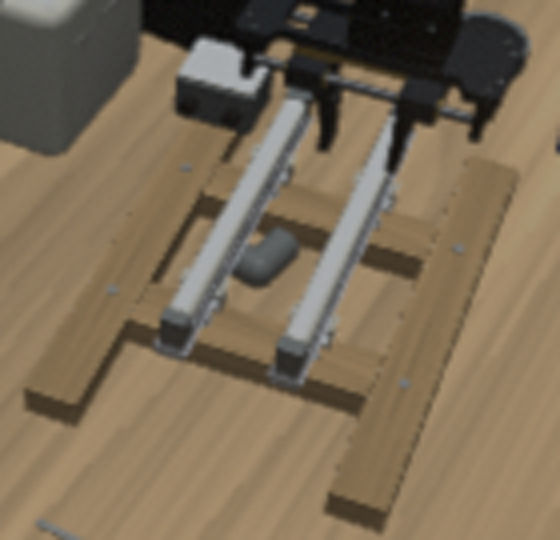

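move_arm([
  [-0.02,-0.0015,0,0],
  [-0.05,-0.0015,0.01,0],
  [-0.079,-0.0015,0.03,0],
  [-0.079,-0.0015,0.045,0],
  [-0.079,-0.0015,0.05,0],
  [-0.079,-0.0015,0.05,0],
  [-0.079,-0.0015,0.05,0],
], claw=-1)

```text
time: 10.7
ee_pos: [0.524, -0.2556, 0.1201]
eef_rot: [0.661, 0.751, 0.0, 0.0]
ft_force: [-0.3, -0.7, 0.3]
width: 0.0012
```

```bash
python3 - <<'E'
from h import *
togo(.5264,-.2573,.11,97.4)
f=np.load('t5.npz'); P=pts('top',f['d']); c=np.array([.51575,-.178]); a=np.array([.132,-.991]); b=np.array([.991,.132])
s=(P[...,:2]-c)@a; l=(P[...,:2]-c)@b
m=(abs(l)<.03)&(s<-.03)&(s>-.17)&(P[...,2]>.085)&(P[...,2]<.13)
q=P[m]; print(len(q),s[m].min(),np.percentile(l[m],[1,50,99]),np.polyfit(s[m],q[:,2],1))
E
```

```text
t 10.7 pos [ 0.524  -0.2556  0.1201] head 97.31 tilt 0.03 q [ 0.75  0.36 -0.46  1.68  0.17  1.14  0.38] F [-0.3  -0.73  0.32] w 0.0012
shift [-0.002   0.0021  0.0101] roll -0.002
214 -0.14558530835815156 [-0.0109209  -0.00127263  0.00895999] [0.01490953 0.10155636]
```

move_arm([
  [-0.002,0.0015,0.003,0],
  [-0.002,0.0015,0.006,0],
  [-0.002,0.0015,0.009,0],
  [-0.002,0.0015,0.0105,0],
  [-0.002,0.0015,0.0105,0],
])

```text
time: 11.2
ee_pos: [0.5252, -0.2584, 0.1088]
eef_rot: [0.661, 0.75, -0.0, -0.0]
ft_force: [0.1, 0.6, 1.0]
width: 0.0007
```

move_arm([
  [0,0,0.0005,0],
  [0,0,0.001,0],
  [0,0,0.001,0],
])

```text
time: 11.5
ee_pos: [0.5253, -0.2585, 0.1081]
eef_rot: [0.661, 0.75, -0.0, 0.0]
ft_force: [-1.0, 0.6, -0.1]
width: 0.0004
```

move_arm([
  [0,0,0.0005,0],
  [0,0,0.001,0],
  [0,0,0.001,0],
])

```text
time: 11.8
ee_pos: [0.5255, -0.2586, 0.1074]
eef_rot: [0.661, 0.75, 0.0, 0.0]
ft_force: [0.1, 0.3, 2.2]
width: 0.0005
```

move_arm([
  [0,0,0.0005,0],
  [0,0,0.001,0],
  [0,0,0.001,0],
])

```text
time: 12.1
ee_pos: [0.5258, -0.2587, 0.1068]
eef_rot: [0.661, 0.75, 0.0, 0.001]
ft_force: [-1.2, 0.7, 6.9]
width: 0.0006
```

move_arm([
  [0,0,0.0005,0],
  [0,0,0.001,0],
  [0,0,0.001,0],
])

```text
time: 12.4
ee_pos: [0.526, -0.2589, 0.106]
eef_rot: [0.661, 0.75, 0.0, 0.001]
ft_force: [0.2, 0.1, 7.5]
width: 0.0003
```

move_arm([
  [0,0,0.0005,0],
  [0,0,0.001,0],
  [0,0,0.001,0],
])

```text
time: 12.7
ee_pos: [0.5262, -0.259, 0.1052]
eef_rot: [0.661, 0.75, 0.0, 0.001]
ft_force: [-0.2, -0.0, 7.1]
width: 0.0002
```

move_arm([
  [0,0,0.0005,0],
  [0,0,0.001,0],
  [0,0,0.001,0],
])

```text
time: 13.0
ee_pos: [0.5262, -0.2592, 0.1043]
eef_rot: [0.661, 0.75, 0.0, 0.001]
ft_force: [0.2, -0.8, 8.6]
width: 0.0006
```

move_arm([
  [0,0,0.0005,0],
  [0,0,0.001,0],
  [0,0,0.001,0],
])

```text
time: 13.3
ee_pos: [0.5263, -0.2593, 0.1034]
eef_rot: [0.661, 0.75, 0.0, 0.001]
ft_force: [0.6, -1.3, 8.1]
width: 0.0002
```

move_arm([
  [0,0,0.0005,0],
  [0,0,0.001,0],
  [0,0,0.001,0],
])

```text
time: 13.6
ee_pos: [0.5263, -0.2594, 0.1026]
eef_rot: [0.661, 0.75, 0.0, 0.002]
ft_force: [-0.3, -1.1, 9.7]
width: 0.0002
```

move_arm([
  [0,0,0.0005,0],
  [0,0,0.001,0],
  [0,0,0.001,0],
])

```text
time: 13.9
ee_pos: [0.526, -0.2592, 0.101]
eef_rot: [0.661, 0.75, 0.0, 0.001]
ft_force: [-0.6, -0.5, 0.0]
width: 0.0006
```

move_arm([
  [0,0,0.0003,0],
  [0,0,0.0005,0],
  [0,0,0.0005,0],
])

```text
time: 14.2
ee_pos: [0.525, -0.2583, 0.0991]
eef_rot: [0.661, 0.75, -0.0, -0.0]
ft_force: [-0.6, 0.3, -0.1]
width: 0.0005
```

move_arm([
  [0,0,0.0003,0],
  [0,0,0.0005,0],
  [0,0,0.0005,0],
])

```text
time: 14.5
ee_pos: [0.5253, -0.2585, 0.0989]
eef_rot: [0.661, 0.75, -0.0, -0.0]
ft_force: [0.5, 0.5, 0.6]
width: 0.0004
```

move_arm([
  [0,0,0.0003,0],
  [0,0,0.0005,0],
  [0,0,0.0005,0],
])

```text
time: 14.8
ee_pos: [0.5254, -0.2585, 0.0987]
eef_rot: [0.661, 0.75, 0.0, 0.0]
ft_force: [-1.0, 1.0, 1.8]
width: 0.0005
```

move_arm([
  [0,0,0.0003,0],
  [0,0,0.0005,0],
  [0,0,0.0005,0],
])

```text
time: 15.1
ee_pos: [0.5257, -0.2585, 0.0986]
eef_rot: [0.661, 0.75, 0.0, 0.0]
ft_force: [-1.3, 0.8, 6.0]
width: 0.0001
```

move_arm([
  [0,0,-0.015,0],
  [0,0,-0.03,0],
  [0.03,0,-0.035,0],
  [0.07,0,-0.035,0],
  [0.11,0,-0.035,0],
  [0.145,0,-0.03,0],
  [0.16,0,-0.02,0],
  [0.16,0,-0.014,0],
  [0.16,0,-0.014,0],
  [0.16,0,-0.014,0],
])

```text
time: 16.1
ee_pos: [0.5055, -0.1013, 0.1126]
eef_rot: [0.662, 0.75, -0.0, 0.0]
ft_force: [0.4, 0.0, 0.2]
width: 0.0004
```

```bash
python3 - <<'E'
from h import *
togo(.5052,-.0987,.11,97.4)
shot('side','s6');a=cv2.imread('pics/s6.png'); cv2.imwrite('pics/s6c.png',cv2.resize(a[105:240,220:360],None,fx=4,fy=4,interpolation=cv2.INTER_CUBIC))
E
```

```text
t 16.1 pos [ 0.5055 -0.1013  0.1126] head 97.11 tilt 0.04 q [ 0.61  0.23 -0.56  1.86  0.14  1.09  0.12] F [0.38 0.04 0.16] w 0.0004
shift [ 0.0026 -0.      0.0026] roll -0.005
```

View pics/s6c.png

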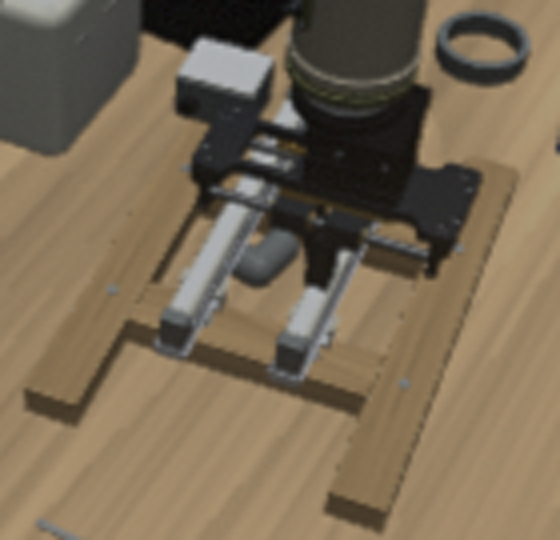

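move_arm([
  [0.002,0,0.002,0],
  [0.002,0,0.004,0],
  [0.002,0,0.0055,0],
  [0.002,0,0.0065,0],
  [0.002,0,0.0065,0],
])

```text
time: 16.65
ee_pos: [0.5049, -0.0979, 0.1054]
eef_rot: [0.661, 0.75, -0.0, -0.0]
ft_force: [0.9, -0.5, 0.1]
width: 0.0006
```

move_arm([
  [0,0,0.0005,0],
  [0,0,0.001,0],
  [0,0,0.001,0],
])

```text
time: 16.95
ee_pos: [0.505, -0.0978, 0.1046]
eef_rot: [0.661, 0.75, 0.0, 0.0]
ft_force: [-0.7, 0.6, 0.4]
width: 0.0007
```

move_arm([
  [0,0,0.0005,0],
  [0,0,0.001,0],
  [0,0,0.001,0],
])

```text
time: 17.25
ee_pos: [0.5053, -0.0977, 0.1039]
eef_rot: [0.661, 0.75, 0.0, 0.0]
ft_force: [0.1, 0.5, 3.5]
width: 0.0003
```

Contact over B at about z = 0.104, as expected.

move_arm([
  [0,0,0.0005,0],
  [0,0,0.001,0],
  [0,0,0.001,0],
])

```text
time: 17.55
ee_pos: [0.5056, -0.0977, 0.1032]
eef_rot: [0.661, 0.75, 0.0, 0.001]
ft_force: [-0.3, 0.7, 7.0]
width: 0.0004
```

move_arm([
  [0,0,0.0005,0],
  [0,0,0.001,0],
  [0,0,0.001,0],
])

```text
time: 17.85
ee_pos: [0.5057, -0.0977, 0.1023]
eef_rot: [0.661, 0.75, 0.0, 0.001]
ft_force: [0.7, 0.2, 6.9]
width: 0.0004
```

move_arm([
  [0,0,0.0005,0],
  [0,0,0.001,0],
  [0,0,0.001,0],
])

```text
time: 18.15
ee_pos: [0.5058, -0.0977, 0.1015]
eef_rot: [0.661, 0.75, 0.001, 0.001]
ft_force: [-0.2, 1.1, 7.7]
width: 0.0001
```

move_arm([
  [0,0,0.0005,0],
  [0,0,0.001,0],
  [0,0,0.001,0],
])

```text
time: 18.45
ee_pos: [0.5057, -0.0977, 0.1004]
eef_rot: [0.661, 0.75, 0.0, 0.001]
ft_force: [-0.1, 1.3, 8.6]
width: 0.0003
```

move_arm([
  [0,0,0.0005,0],
  [0,0,0.001,0],
  [0,0,0.001,0],
])

```text
time: 18.75
ee_pos: [0.5058, -0.0977, 0.0995]
eef_rot: [0.661, 0.75, 0.0, 0.001]
ft_force: [-0.2, 2.0, 8.3]
width: 0.0003
```

move_arm([
  [0,0,0.0005,0],
  [0,0,0.001,0],
  [0,0,0.001,0],
])

```text
time: 19.05
ee_pos: [0.5058, -0.0977, 0.0985]
eef_rot: [0.661, 0.75, 0.001, 0.001]
ft_force: [0.1, 0.8, 8.7]
width: 0.0001
```

move_arm([
  [0,0,0.0005,0],
  [0,0,0.001,0],
  [0,0,0.001,0],
])

```text
time: 19.35
ee_pos: [0.5046, -0.0978, 0.0961]
eef_rot: [0.661, 0.75, -0.0, -0.0]
ft_force: [-0.2, 0.3, -0.4]
width: 0.0004
```

Snapped. Now down to the seat in half-millimetre steps.

move_arm([
  [0,0,0.0003,0],
  [0,0,0.0005,0],
  [0,0,0.0005,0],
])

```text
time: 19.65
ee_pos: [0.5048, -0.0978, 0.0959]
eef_rot: [0.661, 0.75, -0.0, -0.0]
ft_force: [-0.1, 0.3, -0.2]
width: 0.0003
```

move_arm([
  [0,0,0.0003,0],
  [0,0,0.0005,0],
  [0,0,0.0005,0],
])

```text
time: 19.95
ee_pos: [0.5049, -0.0978, 0.0955]
eef_rot: [0.661, 0.75, -0.0, 0.0]
ft_force: [0.1, -0.4, 0.7]
width: 0.0006
```

move_arm([
  [0,0,0.0003,0],
  [0,0,0.0005,0],
  [0,0,0.0005,0],
])

```text
time: 20.25
ee_pos: [0.505, -0.0978, 0.0951]
eef_rot: [0.661, 0.75, 0.0, 0.0]
ft_force: [0.7, 0.0, 0.1]
width: -0.0
```

move_arm([
  [0,0,0.0003,0],
  [0,0,0.0005,0],
  [0,0,0.0005,0],
])

```text
time: 20.55
ee_pos: [0.5053, -0.0977, 0.095]
eef_rot: [0.661, 0.75, 0.0, 0.0]
ft_force: [-1.6, 0.4, 3.9]
width: 0.0005
```

move_arm([
  [0,0,-0.015,0],
  [0,0,-0.05,0],
  [0,0,-0.1,0],
  [0.05,0,-0.12,0],
  [0.1,0,-0.12,0],
  [0.15,0,-0.12,0],
  [0.2,0,-0.12,0],
  [0.25,0,-0.12,0],
  [0.3,0,-0.12,0],
  [0.3,0,-0.12,0],
  [0.3,0,-0.12,0],
])

```text
time: 21.65
ee_pos: [0.4667, 0.2013, 0.2152]
eef_rot: [0.66, 0.751, 0.0, 0.0]
ft_force: [0.3, -0.4, 0.4]
width: 0.0005
```

```bash
python3 - <<'E'
from h import *
togo(.5264,-.2573,.11,97.4)
f0=np.load('top0.npz')['p']
p,d=shot('top','t7'); shot('side','s7')
for n,t,b in (('top','t7',(135,255,235,380)),('side','s7',(105,240,220,360))):
    a=cv2.imread(f'pics/{t}.png'); cv2.imwrite(f'pics/{t}c.png',cv2.resize(a[b[0]:b[1],b[2]:b[3]],None,fx=4,fy=4,interpolation=cv2.INTER_CUBIC))
P=pts('top',d); c=np.array([.51575,-.178]); a=np.array([.132,-.991]); b=np.array([.991,.132])
s=(P[...,:2]-c)@a; l=(P[...,:2]-c)@b
m=(abs(l)<.03)&(abs(s)<.18)&(P[...,2]>.08)&(P[...,2]<.13)
q=P[m]; k=np.polyfit(s[m],q[:,2],1); kl=np.polyfit(s[m],l[m],1)
print(len(q),'along',s[m].min(),s[m].max(),'lat',np.percentile(l[m],[1,50,99]),'skew',kl,'z A,B (+1.5mm)',np.polyval(k,[.08,-.08])+.0015)
E
```

```text
t 21.65 pos [0.4667 0.2013 0.2152] head 97.41 tilt 0.02 q [ 0.26  0.15 -0.82  1.74  0.12  1.3  -0.46] F [ 0.28 -0.4   0.44] w 0.0005
shift [-0.4625 -0.      0.1051] roll 0.0
551 along -0.14473488307183635 0.16552621540144735 lat [-0.01091286 -0.00101826  0.00911343] skew [ 0.00410296 -0.00104424] z A,B (+1.5mm) [0.09559041 0.09358056]
```

View pics/t7.png

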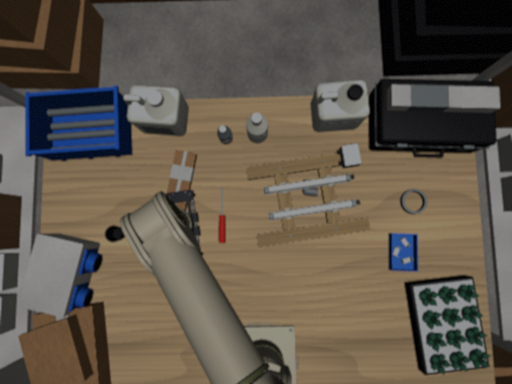

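View pics/s7c.png

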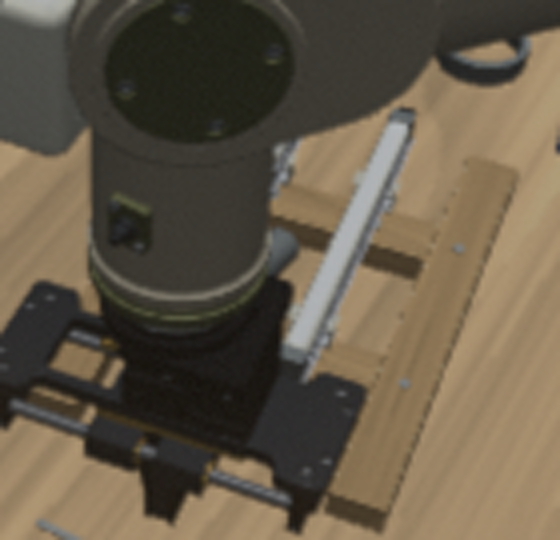

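```bash
python3 - <<'E'
from h import *
for t in ('t5','t7'):
  d=np.load(t+'.npz')['d']; P=pts('top',d); c=np.array([.51575,-.178]); a=np.array([.132,-.991]); b=np.array([.991,.132])
  s=(P[...,:2]-c)@a; l=(P[...,:2]-c)@b
  for s0 in (.08,-.08):
    m=(abs(l)<.008)&(abs(s-s0)<.03)&(P[...,2]>.06)&(P[...,2]<.13); z=P[...,2][m]; print(t,s0,len(z),np.median(z).round(4),(z.std()/max(1,len(z))**.5).round(4))
d=np.load('top0.npz')['d']; P=pts('top',d)
s=(P[...,:2]-c)@a; l=(P[...,:2]-c)@b
for s0 in (.08,-.08):
    m=(abs(l)<.007)&(abs(s-s0)<.006); z=P[...,2][m]; print('seat',s0,len(z),np.median(z))
E
```

```text
t5 0.08 0 nan nan
t5 -0.08 85 0.1015 0.0003
t7 0.08 86 0.0953 0.0002
t7 -0.08 85 0.092 0.0003
seat 0.08 16 0.056733234792105944
seat -0.08 14 0.052844823872958836
  return _methods._mean(a, axis=axis, dtype=dtype,
  ret = ret.dtype.type(ret / rcount)
  ret = _var(a, axis=axis, dtype=dtype, out=out, ddof=ddof,
  arrmean = um.true_divide(arrmean, div, out=arrmean,
  ret = ret.dtype.type(ret / rcount)
```

```bash
python3 -c "
from h import *
s=read_state(); print(s['time'],np.abs(s['joint_vel']).max()); print(r.close_job())"
```

```text
21.75 0.014433318056381598
the job is handed in; nothing more can be done
None
```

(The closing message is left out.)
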